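# Roll-check mixer rollers and reject the wobbler

### The job

Three spare mixer rollers lie side by side at the near edge of the sprung test plate. Lay closed fingertips lightly on each one's steel barrel, on the top, and roll it away from you until its axle is past the red line, feeling whether the barrel rises under the finger: one of the three wobbles. Never press hard, leave the two true rollers standing on the plate past the line, and once all three are checked hang the wobbly one by its barrel in the two V posts of the red reject rack, without disturbing anything else.

Things in the scene. Friction and masses are not known exactly. Their poses are not given: they have to be found in the camera images.
- roll_stand: fixed roll-check stand, 160 (x) x 300 (y) mm: flat aluminium plate on springs over a grey bed. Origin under its centre on the bench, z up, +x away from the robot (rolling direction). Plate top 45 mm above the bench unloaded, with a 5 x 5 mm lip round its edge. Staying level, it gives way at about 1.2 N of added load, then 0.5 N per mm, to hard stops 14 mm down
- line (a point): centre of the red line painted across the plate at the stand's x = 0, 45 mm above the bench. The rollers start 44 to 50 mm before it (negative x), axes along the stand's y, about 95 mm apart. In exactly one roller, in any lane, the barrel is 3 mm off the wheels' axis: at its lowest as found, 6 mm higher after half a turn (44 mm of travel); in the others it is central
- roller_a: mixer roller, one of three alike: two black rubber wheels (28 mm diameter, 10 mm wide, blue hubs) on a steel barrel of 12 mm diameter; 80 mm long, 60 mm of bare barrel between the wheels; about 50 g. Origin: mid-length on the wheels' axis, 14 mm above the plate; its y runs along the axis, x and z turn with it. May be the faulty one
- roller_b: mixer roller, one of three alike: two black rubber wheels (28 mm diameter, 10 mm wide, blue hubs) on a steel barrel of 12 mm diameter; 80 mm long, 60 mm of bare barrel between the wheels; about 50 g. Origin: mid-length on the wheels' axis, 14 mm above the plate; its y runs along the axis, x and z turn with it. May be the faulty one
- roller_c: mixer roller, one of three alike: two black rubber wheels (28 mm diameter, 10 mm wide, blue hubs) on a steel barrel of 12 mm diameter; 80 mm long, 60 mm of bare barrel between the wheels; about 50 g. Origin: mid-length on the wheels' axis, 14 mm above the plate; its y runs along the axis, x and z turn with it. May be the faulty one
- reject_rack: red reject rack, fixed: base 80 (x) x 70 (y) x 6 mm with two upright 90 degree V posts, each 4 mm thick, at y = -22 and +22 mm, that carry one roller by its barrel, inside the wheels, axis along the rack's y. V bottom 23.5 mm, post tops 38 mm above the bench. Origin under its centre on the bench, z up
- seat (a point): midway between the two V posts of the reject rack, 32 mm above the bench, where the axis of a 12 mm barrel lies when it rests in both V's
- pen_1: red and white marker pen lying on the bench, 135 mm long, 17 mm thick; bystander
- tally_counter: small round chrome hand counter, 50 x 61 x 17 mm; bystander
- stain_jar: glass staining jar with blue contents and a white lid, 50 x 51 x 104 mm, standing; bystander
- beaker: small glass beaker, 51 x 48 x 70 mm, standing; bystander
Things that resemble listed ones, but are neither listed nor needed, are in the scene too. What is shaped like the roller_b but turquoise is not meant.

How it is judged (in metres and radians):
On the way, in this order (a step that is already met when the one before it is completed fails the run):
1. a first roller has been rolled past the red line under a fingertip load of more than 1.2 N ((((x of roller_a in the frame of roll_stand between 0 and 0.06 m and z of roller_a in the frame of roll_stand between 0.04 and 0.066 m) and x of roller_a in the frame of roll_stand below 0.055 m and contact force between the fingers and roller_a above 1.2 N) or ((x of roller_b in the frame of roll_stand between 0 and 0.06 m and z of roller_b in the frame of roll_stand between 0.04 and 0.066 m) and x of roller_b in the frame of roll_stand below 0.055 m and contact force between the fingers and roller_b above 1.2 N) or ((x of roller_c in the frame of roll_stand between 0 and 0.06 m and z of roller_c in the frame of roll_stand between 0.04 and 0.066 m) and x of roller_c in the frame of roll_stand below 0.055 m and contact force between the fingers and roller_c above 1.2 N))), for 0.03 s.
2. a second roller has been rolled past the red line under load, the first still lying past it (((((x of roller_a in the frame of roll_stand between 0 and 0.06 m and z of roller_a in the frame of roll_stand between 0.04 and 0.066 m) and x of roller_a in the frame of roll_stand below 0.055 m and contact force between the fingers and roller_a above 1.2 N) and (x of roller_b in the frame of roll_stand between 0 and 0.06 m and z of roller_b in the frame of roll_stand between 0.04 and 0.066 m)) or (((x of roller_a in the frame of roll_stand between 0 and 0.06 m and z of roller_a in the frame of roll_stand between 0.04 and 0.066 m) and x of roller_a in the frame of roll_stand below 0.055 m and contact force between the fingers and roller_a above 1.2 N) and (x of roller_c in the frame of roll_stand between 0 and 0.06 m and z of roller_c in the frame of roll_stand between 0.04 and 0.066 m)) or (((x of roller_b in the frame of roll_stand between 0 and 0.06 m and z of roller_b in the frame of roll_stand between 0.04 and 0.066 m) and x of roller_b in the frame of roll_stand below 0.055 m and contact force between the fingers and roller_b above 1.2 N) and (x of roller_a in the frame of roll_stand between 0 and 0.06 m and z of roller_a in the frame of roll_stand between 0.04 and 0.066 m)) or (((x of roller_b in the frame of roll_stand between 0 and 0.06 m and z of roller_b in the frame of roll_stand between 0.04 and 0.066 m) and x of roller_b in the frame of roll_stand below 0.055 m and contact force between the fingers and roller_b above 1.2 N) and (x of roller_c in the frame of roll_stand between 0 and 0.06 m and z of roller_c in the frame of roll_stand between 0.04 and 0.066 m)) or (((x of roller_c in the frame of roll_stand between 0 and 0.06 m and z of roller_c in the frame of roll_stand between 0.04 and 0.066 m) and x of roller_c in the frame of roll_stand below 0.055 m and contact force between the fingers and roller_c above 1.2 N) and (x of roller_a in the frame of roll_stand between 0 and 0.06 m and z of roller_a in the frame of roll_stand between 0.04 and 0.066 m)) or (((x of roller_c in the frame of roll_stand between 0 and 0.06 m and z of roller_c in the frame of roll_stand between 0.04 and 0.066 m) and x of roller_c in the frame of roll_stand below 0.055 m and contact force between the fingers and roller_c above 1.2 N) and (x of roller_b in the frame of roll_stand between 0 and 0.06 m and z of roller_b in the frame of roll_stand between 0.04 and 0.066 m)))), for 0.03 s.
3. the third roller has been rolled past the red line under load, the other two still lying past it (((((x of roller_a in the frame of roll_stand between 0 and 0.06 m and z of roller_a in the frame of roll_stand between 0.04 and 0.066 m) and x of roller_a in the frame of roll_stand below 0.055 m and contact force between the fingers and roller_a above 1.2 N) and (x of roller_b in the frame of roll_stand between 0 and 0.06 m and z of roller_b in the frame of roll_stand between 0.04 and 0.066 m) and (x of roller_c in the frame of roll_stand between 0 and 0.06 m and z of roller_c in the frame of roll_stand between 0.04 and 0.066 m)) or (((x of roller_b in the frame of roll_stand between 0 and 0.06 m and z of roller_b in the frame of roll_stand between 0.04 and 0.066 m) and x of roller_b in the frame of roll_stand below 0.055 m and contact force between the fingers and roller_b above 1.2 N) and (x of roller_a in the frame of roll_stand between 0 and 0.06 m and z of roller_a in the frame of roll_stand between 0.04 and 0.066 m) and (x of roller_c in the frame of roll_stand between 0 and 0.06 m and z of roller_c in the frame of roll_stand between 0.04 and 0.066 m)) or (((x of roller_c in the frame of roll_stand between 0 and 0.06 m and z of roller_c in the frame of roll_stand between 0.04 and 0.066 m) and x of roller_c in the frame of roll_stand below 0.055 m and contact force between the fingers and roller_c above 1.2 N) and (x of roller_a in the frame of roll_stand between 0 and 0.06 m and z of roller_a in the frame of roll_stand between 0.04 and 0.066 m) and (x of roller_b in the frame of roll_stand between 0 and 0.06 m and z of roller_b in the frame of roll_stand between 0.04 and 0.066 m)))), for 0.03 s.
At the end, for the whole second after the job is handed in: The wobbly roller hangs by its barrel in both V posts (within 12 mm of the rack's middle and 0.12 rad of its axis; wheels' axis 1.5 to 5 mm off the seat, as only its barrel gives). The two true ones stand on the plate, axles 0 to 60 mm past the line. All at rest (under 20 mm/s) (((x of roller_a in the frame of reject_rack between -0.005 and 0.005 m and z of roller_a in the frame of reject_rack between 0.027 and 0.037 m and y of roller_a in the frame of reject_rack between -0.012 and 0.012 m and angle between the y axis of roller_a and the y axis of reject_rack, either way round below 0.12 rad and (x of roller_a in the frame of reject_rack above 0.0015 m or x of roller_a in the frame of reject_rack below -0.0015 m or z of roller_a in the frame of reject_rack above 0.0335 m or z of roller_a in the frame of reject_rack below 0.0305 m) and x of roller_b in the frame of roll_stand between 0 and 0.06 m and y of roller_b in the frame of roll_stand between -0.145 and 0.145 m and z of roller_b in the frame of roll_stand between 0.055 and 0.062 m and angle between roller_b's own y axis and vertical between 1.45 and 1.69 rad and x of roller_c in the frame of roll_stand between 0 and 0.06 m and y of roller_c in the frame of roll_stand between -0.145 and 0.145 m and z of roller_c in the frame of roll_stand between 0.055 and 0.062 m and angle between roller_c's own y axis and vertical between 1.45 and 1.69 rad) or (x of roller_b in the frame of reject_rack between -0.005 and 0.005 m and z of roller_b in the frame of reject_rack between 0.027 and 0.037 m and y of roller_b in the frame of reject_rack between -0.012 and 0.012 m and angle between the y axis of roller_b and the y axis of reject_rack, either way round below 0.12 rad and (x of roller_b in the frame of reject_rack above 0.0015 m or x of roller_b in the frame of reject_rack below -0.0015 m or z of roller_b in the frame of reject_rack above 0.0335 m or z of roller_b in the frame of reject_rack below 0.0305 m) and x of roller_a in the frame of roll_stand between 0 and 0.06 m and y of roller_a in the frame of roll_stand between -0.145 and 0.145 m and z of roller_a in the frame of roll_stand between 0.055 and 0.062 m and angle between roller_a's own y axis and vertical between 1.45 and 1.69 rad and x of roller_c in the frame of roll_stand between 0 and 0.06 m and y of roller_c in the frame of roll_stand between -0.145 and 0.145 m and z of roller_c in the frame of roll_stand between 0.055 and 0.062 m and angle between roller_c's own y axis and vertical between 1.45 and 1.69 rad) or (x of roller_c in the frame of reject_rack between -0.005 and 0.005 m and z of roller_c in the frame of reject_rack between 0.027 and 0.037 m and y of roller_c in the frame of reject_rack between -0.012 and 0.012 m and angle between the y axis of roller_c and the y axis of reject_rack, either way round below 0.12 rad and (x of roller_c in the frame of reject_rack above 0.0015 m or x of roller_c in the frame of reject_rack below -0.0015 m or z of roller_c in the frame of reject_rack above 0.0335 m or z of roller_c in the frame of reject_rack below 0.0305 m) and x of roller_a in the frame of roll_stand between 0 and 0.06 m and y of roller_a in the frame of roll_stand between -0.145 and 0.145 m and z of roller_a in the frame of roll_stand between 0.055 and 0.062 m and angle between roller_a's own y axis and vertical between 1.45 and 1.69 rad and x of roller_b in the frame of roll_stand between 0 and 0.06 m and y of roller_b in the frame of roll_stand between -0.145 and 0.145 m and z of roller_b in the frame of roll_stand between 0.055 and 0.062 m and angle between roller_b's own y axis and vertical between 1.45 and 1.69 rad)) and linear speed of each of roller_a, roller_b, roller_c below 0.02 m/s); the robot touches nothing.
It fails at once if a roller is pressed on the plate with more than 12 N (contact force between any of roller_a, roller_b, roller_c and roll_stand above 12 N).
It fails at once if a bystander (pen, counter, jar, beaker) is shifted by more than 30 mm (distance of any of pen_1, tally_counter, stain_jar, beaker from where it was at the start of the episode above 0.03 m).
It also fails if it takes over 67 s, if anything falls off the work surface, if the arm or the gripper's body presses on something with over 40 N, if the wrist force passes 120 N, or if a joint passes its speed limit or range.

### The arm

A 6-joint arm with a two-finger parallel gripper is mounted at the origin on a cart in front of the work surface, level with it; the furniture and walls round the work are solid. World frame = base frame: x ahead of the robot, y to its left, z up, the work surface at z = 0. Lengths are in m, angles in degrees, forces in N, time in s.
With the tool pointing down it reaches from about 0.25 to 0.8 m from the base axis. Payload 3.9 kg.
Tool frame: the origin (TCP) lies midway between the tips of the shut fingers; the grasp point (between the pads) lies tcp_to_grasp behind it (tcp_to_grasp is the distance from the TCP to the grasp point, in m); z points along the fingers, y is the line along which they close (so a half turn about z gives the same grasp; the last joint's range is limited). The gripper opens to 85 mm and grips with 20 to 120 N. Pads are 22 mm wide; open, the fingers measure 114 mm over their backs; the gripper's body (76 mm by 85 mm) begins 54 mm behind the grasp point. The pads swing forward as they close: fully open they stand 13 mm farther back than shut.
Start: joints at [69.442, 14.897, -7.913, 67.191, 0, 90], TCP at [0.184, 0.492, 0.231] pointing down, gripper open.
Joint ranges: [-159.42, 159.42], [-47.68, 98.78], [-73.54, 78.23], [-108.79, 121.32], [-90, 84.71], [-180, 180]. Speed limits (degrees/s): [147.25, 147.25, 180, 180, 180, 180].

### API

Orientations are given as [roll, pitch, yaw] about the fixed x, y, z axes, in that order (R = Rz(yaw) Ry(pitch) Rx(roll)).
In Python, from rig import * gives the robot as it stands. The module is installed in compiled form; this text tells all that it offers.
- The arm moves only by the tool send_rows, never from a script. Its argument "plan" is a list that holds one entry, the list of rows, each a list of 7 numbers: the opening, from 0 (shut) to 1 (fully open), then the shift along the tool's x, y, z in units of 400 mm (1.0 is 400 mm), then the turn, a rotation vector about the tool's x, y, z in units of pi/4 rad (1.0 is pi/4 rad). In form: [[[jaw, x, y, z, wx, wy, wz], ...]]. A call has 1 to 5 rows; each row is the pose to reach, as a shift and turn from the pose commanded when the call began, along the tool's axes at that moment; what a row does not reach only later rows make up. A row lasts 1/12 s, in which the tool goes at most 41.7 mm and 7.16 degrees, less where a joint would pass 70% of its speed; a pose out of reach is approached as far as the arm can. A call with a number of a shift or a turn outside -1 to 1 is refused whole. A call with a gripper value outside its range is refused whole. The fingers move at their own pace and stop on an object; "squeeze" is the grip in N (left out, the last holds). Time passes only in rows, so rows that repeat a pose let the fingers close. It gives the time, the measured TCP pose, the force, the opening and the grip force at its end, in the units of the state.
- read_state(): the state, without advancing time (a new reading comes with each control period).
- get_image(name): name is "scene" or "side" or "wrist"; returns a dict with "pixels" (480x640x3 uint8, red, green, blue), "fov_y" (degrees; the focal length in pixels is half the picture's height over the tangent of half this angle, whatever the lens; pixels are square), "cx", "cy" (the principal point, pixels), "k1" (the pictures are not rectified: a ray, as slopes to the right and down, at radius r is drawn at 1 + k1 r^2 times it, then the intrinsics apply), "R" (3x3) and "t" (3): a world point X has camera coordinates R X + t. Camera axes: x right, y down, z forward; pixel columns grow to the right and rows downward; lengths in m; the calibration is good to about 2 mm. A picture is of the moment at which its call begins. There is no depth.
- hand_in(): hands the job in; it is judged then, once.
The state is a dict: "t": time; "joint_positions": joint angles; "qd": joint speeds; "effort": joint torques, N m; "ee_pos": TCP position; "orientation": TCP orientation; "contact_force": force on the tool from outside, world axes, zero at the start; "torque": the same for the moment, N m; "width": finger opening in m; "grip_force": force on a finger pad.
Only numpy, scipy, OpenCV 4.12 (cv2) and the standard library are available. Lean on these libraries where they do the work, as an engineer would, in place of code of your own. Each camera call takes 0.05 s, during which the arm holds its last target. There are 200 camera calls.

## Working session

There is one attempt and no reset: what is moved stays moved. The work goes in short steps, Python scripts to look and compute and a tool call to move; the robot and the scene stay as the last step left them, time stands still between calls to the robot, and variables do not carry over. Pictures are saved under pics/ and viewed, at most 12 in all, crops included, and the job is handed in when it is done.

Besides the shell and the picture viewer there is one more tool, called after "Call:" by a JSON object that holds its "method" and its "body", one argument or row to a line. send_rows: Moves the arm, as the interface text tells. Shifts and turns lie within -1 to 1; 1 stands for 400 mm of shift or pi/4 rad of turn. Its arguments: {"type":"object","properties":{"plan":{"type":"array"},"squeeze":{"type":"number"}},"required":["plan"]}

```bash
mkdir -p pics; cat > h.py <<'E'
from rig import *
import numpy as np, cv2
def cam(n):
    d=get_image(n); return d
def f_(d): return 240/np.tan(np.radians(d["fov_y"])/2)
def ray(d,u,v):
    f=f_(d); K=np.array([[f,0,d["cx"]],[0,f,d["cy"]],[0,0,1.]])
    x,y=(u-d["cx"])/f,(v-d["cy"])/f; a,b=x,y
    for _ in range(30):
        s=1+d["k1"]*(a*a+b*b); a,b=x/s,y/s
    R=np.array(d["R"]);t=np.array(d["t"])
    return -R.T@t, R.T@np.array([a,b,1.])
def onz(d,u,v,z):
    o,r=ray(d,u,v); return o+r*(z-o[2])/r[2]
def proj(d,X):
    c=np.array(d["R"])@np.array(X)+np.array(d["t"]); a,b=c[0]/c[2],c[1]/c[2]
    s=1+d["k1"]*(a*a+b*b);f=f_(d); return np.array([d["cx"]+f*a*s,d["cy"]+f*b*s])
def save(d,n): cv2.imwrite("pics/"+n,cv2.cvtColor(d["pixels"],cv2.COLOR_RGB2BGR))
E
python3 - <<'E'
from h import *
print(read_state())
for n in("scene","side"):
    d=cam(n);save(d,n+"0.png");print(n,d["fov_y"],d["cx"],d["cy"],d["k1"],-np.array(d["R"]).T@d["t"])
E
```

```text
{'t': 0.0, 'joint_positions': array([ 6.94423520e+01,  1.49349815e+01, -7.98565468e+00,  6.71908949e+01,
        1.28838625e-03,  8.99992857e+01]), 'qd': array([ 0.05804846,  0.15141497,  0.00559027,  0.1204848 , -0.06253579,
        0.06881622]), 'effort': array([-2.64272850e-03, -4.05675066e+01,  2.53925157e+01,  1.86742726e-02,
       -3.50534001e-04,  1.28360202e-06]), 'ee_pos': array([0.18410618, 0.49092856, 0.23047248]), 'orientation': array([-1.79888469e+02, -1.28977429e-03,  1.59443064e+02]), 'contact_force': array([-0.16555062,  0.18161247, -0.20644592]), 'torque': array([ 0.01538714,  0.05332654, -0.01660995]), 'grip_force': 0.0, 'width': 0.08549199418398225}
scene 47.17442110590596 321.7059153100968 239.18273709170975 -0.005375418824333704 [ 0.17834035 -0.6724256   0.93185033]
side 49.57591076613022 317.6611876293629 237.61703395461407 -0.10639855135585688 [ 0.08962545 -0.99007633  0.46141031]
```

View pics/scene0.png

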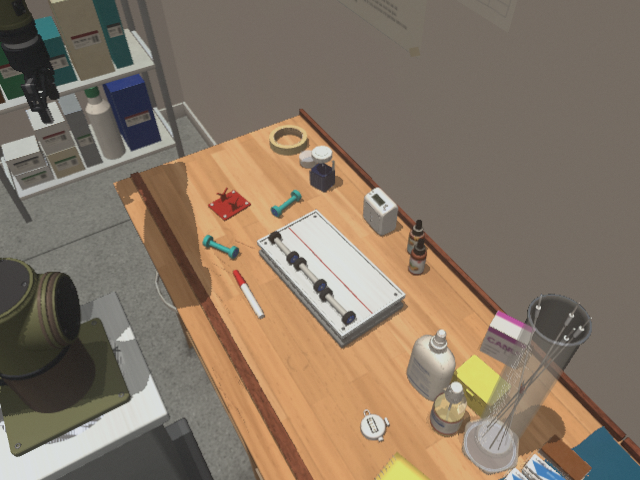

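View pics/side0.png

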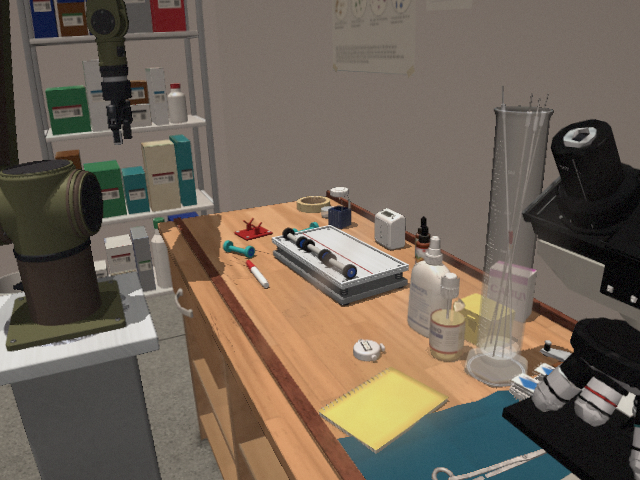

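Scene view: three steel-barrel rollers with black wheels lie on the plate along (275,239)–(349,317), and the red line runs (290,221)–(378,308). The red rack is at (229,205), the pen at (248,295), the counter at (374,426) and the jar at (322,172). Things that could be taken for a roller: turquoise ones at (220,246) and (287,204), both off the plate, so not meant. I choose the three on the plate and check them in a close crop.

```bash
python3 - <<'E'
from h import *
d=cam("scene");p=d["pixels"];c=p[180:350,190:420]
c2=cv2.resize(c,None,fx=3.4,fy=3.4,interpolation=cv2.INTER_CUBIC)
cv2.imwrite("pics/crop0.png",cv2.cvtColor(c2,cv2.COLOR_RGB2BGR))
for n,u,v,z in[("l1",290,221,.045),("l2",378,308,.045),("w1",275,239,.059),("w6",349,317,.059),("rack",229,205,.006),("pen",248,295,.008),("cnt",374,426,.01),("jar",322,172,.05),("turq1",220,246,.01),("turq2",287,204,.01),("box",380,212,0.04)]:
    print(n,onz(d,u,v,z).round(3))
E
```

```text
l1 [0.544 0.102 0.045]
l2 [ 0.577 -0.195  0.045]
w1 [0.485 0.059 0.059]
w6 [ 0.512 -0.19   0.059]
rack [0.46  0.26  0.006]
pen [ 0.382 -0.007  0.008]
cnt [ 0.446 -0.374  0.01 ]
jar [0.687 0.201 0.05 ]
turq1 [0.387 0.146 0.01 ]
turq2 [0.579 0.185 0.01 ]
box [0.734 0.023 0.04 ]
```

View pics/crop0.png

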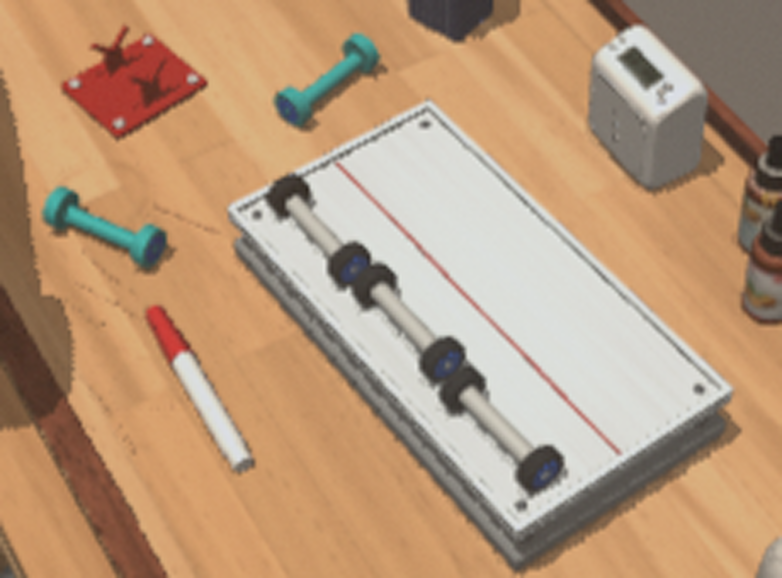

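The crop shows three steel rollers on the plate, with barrel middles at about crop (318,228), (407,313) and (500,420). The red rack is at (135,85) with its V posts, and the turquoise look-alikes are off the plate. Now I move the wrist camera above the plate.

Call:
{"method": "send_rows", "body": {
  "plan": [
    [[1,-0.08,-0.07,0,0,0,0.09],[1,-0.16,-0.14,0,0,0,0.19],[1,-0.25,-0.2,0,0,0,0.28],[1,-0.33,-0.27,0,0,0,0.37],[1,-0.41,-0.34,-0.02,0,0,0.47]]
  ]
}}

```text
t: 0.57
ee_pos: [0.2873, 0.3091, 0.2371]
orientation: [-179.8, 0.0, 138.1]
contact_force: [0.5, 0.7, 0.5]
width: 0.0854
grip_force: 0.0
```

```bash
cat >> h.py <<'E'
from scipy.spatial.transform import Rotation as Rn
def delta(tgt,yaw,p=None,o=None):
    s=read_state(); p=s["ee_pos"] if p is None else np.array(p); o=s["orientation"] if o is None else o
    R=Rn.from_euler("xyz",o,degrees=True); T=Rn.from_euler("xyz",[180,0,yaw],degrees=True)
    return np.r_[R.inv().apply(np.array(tgt)-p)/.4,(R.inv()*T).as_rotvec()/(np.pi/4)].round(4)
E
python3 - <<'E'
from h import *
import rig;print([n for n in dir(rig) if n[0]!='_'],getattr(rig,"tcp_to_grasp",None));s=read_state();print(s["t"],s["ee_pos"],s["orientation"],s["contact_force"]);print(delta([.5,-.05,.27],96.3))
E
```

```text
['PlanningError', 'get_image', 'hand_in', 'read_state', 'tcp_to_grasp'] 0.0187
0.5667 [0.28732654 0.30914553 0.23712617] [-1.79846595e+02  1.35116544e-02  1.38137543e+02] [0.51222549 0.69122391 0.51477577]
[-0.9952 -0.3141 -0.0811 -0.0031  0.0015  0.9297]
```

Call:
{"method": "send_rows", "body": {
  "plan": [
    [[1,-0.1,-0.03,-0.01,0,0,0.09],[1,-0.2,-0.06,-0.02,0,0,0.19],[1,-0.3,-0.09,-0.02,0,0,0.28],[1,-0.4,-0.125,-0.03,0,0,0.37],[1,-0.5,-0.157,-0.04,0,0,0.465]]
  ]
}}

```text
t: 0.98
ee_pos: [0.3941, 0.1313, 0.2541]
orientation: [-180.0, -0.0, 117.2]
contact_force: [1.4, 0.9, -0.3]
width: 0.0852
grip_force: 0.0
```

Call:
{"method": "send_rows", "body": {
  "plan": [
    [[0,-0.1,0.01,-0.01,0,0,0.09],[0,-0.2,0.01,-0.02,0,0,0.19],[0,-0.3,0.02,-0.03,0,0,0.28],[0,-0.42,0.03,-0.04,0,0,0.37],[0,-0.52,0.03,-0.04,0,0,0.465]]
  ]
}}

```text
t: 1.4
ee_pos: [0.4991, -0.0434, 0.2706]
orientation: [179.9, -0.0, 96.2]
contact_force: [0.8, 0.5, -0.2]
width: 0.0261
grip_force: 0.0
```

Call:
{"method": "send_rows", "body": {
  "plan": [
    [[0,0,0,0,0,0,0],[0,0,0,0,0,0,0],[0,0,0,0,0,0,0]]
  ]
}}

```text
t: 1.65
ee_pos: [0.4973, -0.0415, 0.2695]
orientation: [-179.9, -0.0, 96.4]
contact_force: [-0.8, 0.8, -1.1]
width: 0.0001
grip_force: 0.0
```

```bash
python3 - <<'E'
from h import *
d=cam("wrist");save(d,"w1.png");np.save("w1.npy",d,allow_pickle=True)
s=read_state();print(s["t"],s["ee_pos"],s["orientation"],s["contact_force"],d["fov_y"],-np.array(d["R"]).T@d["t"])
E
```

```text
1.7 [ 0.49707625 -0.04080897  0.2697202 ] [-1.79919847e+02 -3.83826737e-02  9.64935968e+01] [ 0.24374778 -0.54965794 -0.04371851] 65.73844703900377 [0.48775803 0.03822556 0.41173781]
```

View pics/w1.png

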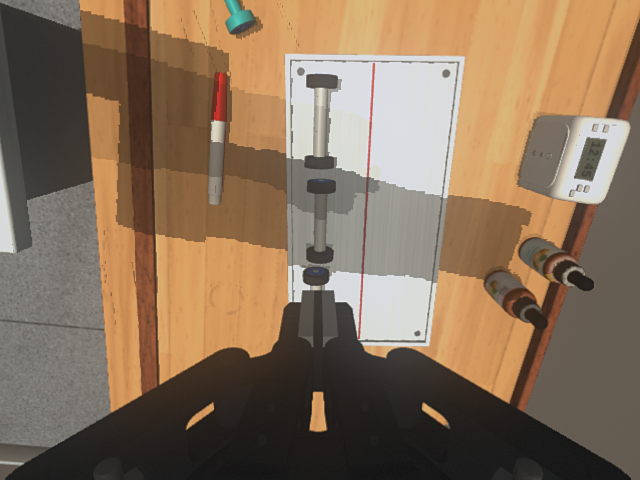

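```bash
cat >> h.py <<'E'
def redline(d,box):
    p=d["pixels"].astype(int);u0,u1,v0,v1=box
    m=(p[...,0]-p[...,1]>45)&(p[...,0]-p[...,2]>45)
    m2=np.zeros_like(m);m2[v0:v1,u0:u1]=m[v0:v1,u0:u1]
    v,u=np.nonzero(m2);P=np.array([onz(d,a,b,.045) for a,b in zip(u,v)])[:,:2]
    vx,vy,x,y=cv2.fitLine(P.astype(np.float32),cv2.DIST_HUBER,0,.001,.001).ravel()
    if vy<0:vx,vy=-vx,-vy
    return P,np.array([x,y]),np.array([vx,vy])
def wheels(d,box,amin=80):
    p=d["pixels"];u0,u1,v0,v1=box
    m=np.zeros(p.shape[:2],np.uint8);m[v0:v1,u0:u1]=(p.max(2)[v0:v1,u0:u1]<75)
    n,l,st,c=cv2.connectedComponentsWithStats(m)
    return [(st[i],onz(d,st[i][0]+(st[i][2]-1)/2,st[i][1]+(st[i][3]-1)/2,.059)) for i in range(1,n) if st[i][4]>amin]
E
python3 - <<'E'
from h import *
d=np.load("w1.npy",allow_pickle=True).item()
P,c,v=redline(d,(345,385,60,342));print(len(P),c,v,"yaw",np.degrees(np.arctan2(-v[0],v[1])))
s=(P-c)@v;print("mid",c+v*(s.min()+s.max())/2,s.max()-s.min())
m=c+v*(s.min()+s.max())/2;xa=np.array([v[1],-v[0]])
for st,X in wheels(d,(298,345,68,288)):print(st,X.round(4),"stand",((X[:2]-m)@xa).round(4),((X[:2]-m)@v).round(4))
for q in[(287,56),(464,57),(428,346),(289,300)]:
    X=onz(d,*q,.047);print(X.round(4),((X[:2]-m)@xa).round(4),((X[:2]-m)@v).round(4))
E
```

```text
492 [ 0.5447268  -0.03831362] [-0.10018769  0.99496853] yaw 5.749978
mid [ 0.54650929 -0.05601574] 0.2867207873767649
[305 156  29  13 191] [ 0.4932 -0.0047  0.059 ] stand -0.0479 0.0564
[307 179  29  15 329] [ 0.4977 -0.027   0.059 ] stand -0.0457 0.0337
[307 246  26  17 334] [ 0.5042 -0.0964  0.059 ] stand -0.0461 -0.0359
[304 267  25  18 249] [ 0.5034 -0.1205  0.059 ] stand -0.0494 -0.0598
[0.4544 0.0833 0.047 ] -0.0777 0.1478
[0.6111 0.1001 0.047 ] 0.0799 0.1489
[ 0.6409 -0.1987  0.047 ] 0.0797 -0.1514
[ 0.4778 -0.1584  0.047 ] -0.0787 -0.095
```

Call:
{"method": "send_rows", "body": {
  "plan": [
    [[0,0,0,0.02,0,0,0.15],[0,0,0,0.04,0,0,0.31],[0,0,0,0.06,0,0,0.46],[0,0,0,0.08,0,0,0.62],[0,0,0,0.1,0,0,0.78]]
  ]
}}

```text
t: 2.12
ee_pos: [0.497, -0.0397, 0.2299]
orientation: [-180.0, -0.0, 61.3]
contact_force: [-0.8, -0.0, -0.6]
width: -0.0001
grip_force: 0.0
```

Call:
{"method": "send_rows", "body": {
  "plan": [
    [[0,0,0,0.02,0,0,0.15],[0,0,0,0.04,0,0,0.31],[0,0,0,0.06,0,0,0.46],[0,0,0,0.08,0,0,0.62],[0,0,0,0.1,0,0,0.78]]
  ]
}}

```text
t: 2.53
ee_pos: [0.497, -0.0396, 0.1899]
orientation: [-180.0, 0.0, 26.2]
contact_force: [0.4, 0.1, 0.8]
width: 0.0001
grip_force: 0.0
```

Call:
{"method": "send_rows", "body": {
  "plan": [
    [[0,0,0,0.02,0,0,0.15],[0,0,0,0.04,0,0,0.31],[0,0,0,0.06,0,0,0.455],[0,0,0,0.1,0,0,0.455],[0,0,0,0.1,0,0,0.455]]
  ]
}}

```text
t: 2.95
ee_pos: [0.4953, -0.0396, 0.148]
orientation: [-179.9, 0.3, 6.1]
contact_force: [-1.5, 0.5, 0.2]
width: 0.0002
grip_force: 0.0
```

```bash
cat >> h.py <<'E'
M=np.array([.5465,-.056]);V=np.array([-.10019,.99497]);XA=np.array([.99497,.10019])
def st2w(x,y,z): return np.r_[M+XA*x+V*y,z]
def w2st(p): q=np.array(p)[:2]-M; return np.array([q@XA,q@V,p[2]])
E
python3 - <<'E'
from h import *
s=read_state();print(s["t"],s["ee_pos"],s["orientation"],s["contact_force"],w2st(s["ee_pos"]));print(delta(st2w(-.056,-.001,.08),5.75))
E
```

```text
2.95 [ 0.49527176 -0.03961575  0.14800627] [-179.9395402     0.26023984    6.10587355] [-1.47858709  0.52280397  0.16438571] [-0.04932903  0.02143439  0.14800627]
[-0.0163  0.0562  0.17   -0.0013  0.0058  0.0079]
```

Call:
{"method": "send_rows", "body": {
  "plan": [
    [[0,-0.01,0.03,0.05,0,0,0],[0,-0.017,0.056,0.1,0,0,0],[0,-0.017,0.056,0.15,0,0,0],[0,-0.017,0.056,0.15,0,0,0],[0,-0.017,0.056,0.15,0,0,0]]
  ]
}}

```text
t: 3.37
ee_pos: [0.4923, -0.0634, 0.0901]
orientation: [-180.0, 0.1, 6.0]
contact_force: [-0.2, 0.0, 1.1]
width: -0.0
grip_force: 0.0
```

Call:
{"method": "send_rows", "body": {
  "plan": [
    [[0,0,0,0,0,0,0],[0,0,0,0,0,0,0]]
  ]
}}

```text
t: 3.53
ee_pos: [0.4947, -0.064, 0.0917]
orientation: [180.0, -0.2, 6.0]
contact_force: [0.9, -0.0, 0.2]
width: -0.0002
grip_force: 0.0
```

```bash
python3 - <<'E'
from h import *
s=read_state();print(s["t"],s["ee_pos"],s["orientation"],s["contact_force"],w2st(s["ee_pos"]))
d=cam("wrist");save(d,"w2.png");np.save("w2.npy",d,allow_pickle=True)
a=[]
for i in range(3):
    cam("wrist");s=read_state();a.append(np.r_[s["ee_pos"],s["contact_force"]])
print(np.array(a).round(4)); print(delta(st2w(-.056,-.001,.066),5.75,np.mean(a,0)[:3]))
E
```

```text
3.5333 [ 0.49472733 -0.06399743  0.09171224] [ 1.79968503e+02 -1.54289590e-01  5.98722794e+00] [ 0.86880946 -0.00313875  0.18179366] [-0.05231352 -0.0027701   0.09171224]
[[ 0.4946 -0.0642  0.0914  0.1785  0.393   0.439 ]
 [ 0.4944 -0.0643  0.0912  0.2045  0.7169  0.0062]
 [ 0.4942 -0.0643  0.091   0.0551 -0.9526 -0.2836]]
[-0.0084 -0.0051  0.063   0.0005 -0.0021  0.0043]
```

View pics/w2.png

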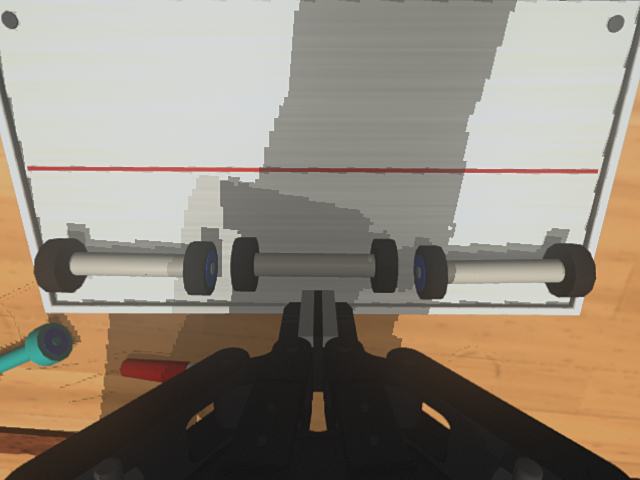

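Wrist view: barrel middles are at about (128,264), (315,265) and (505,271), and the red line is at rows 168–172, level in the picture. Closed fingertips are at (318,300), just behind the middle barrel.

```bash
python3 - <<'E'
from h import *
d=np.load("w2.npy",allow_pickle=True).item()
P,c,v=redline(d,(25,605,150,190));print(c,v,"yaw",np.degrees(np.arctan2(-v[0],v[1])))
s=(P-c)@v;m=c+v*(s.min()+s.max())/2;print("mid",m,s.max()-s.min())
# barrel rays: centre pixel on z=.059
for q in[(80,264.5),(180,264.5),(256,265),(373,265.5),(452,271),(562,270)]:
    print(q,w2st(onz(d,*q,.059)).round(4))
for q in[(64,265),(202,268),(245,264),(384,266),(430,272),(570,270)]:
    print("wh",q,w2st(onz(d,*q,.059)).round(4))
E
```

```text
[ 0.54596364 -0.04958178] [-0.10061752  0.9949252 ] yaw 5.7747307
mid [ 0.54662455 -0.05611697] 0.2875934071397948
(80, 264.5) [-0.0464  0.1177  0.059 ]
(180, 264.5) [-0.0462  0.0671  0.059 ]
(256, 265) [-0.0463  0.0285  0.059 ]
(373, 265.5) [-0.0463 -0.031   0.059 ]
(452, 271) [-0.0491 -0.0716  0.059 ]
(562, 270) [-0.0483 -0.1275  0.059 ]
wh (64, 265) [-0.0467  0.1258  0.059 ]
wh (202, 268) [-0.0481  0.0561  0.059 ]
wh (245, 264) [-0.0458  0.0341  0.059 ]
wh (384, 266) [-0.0465 -0.0366  0.059 ]
wh (430, 272) [-0.0497 -0.0604  0.059 ]
wh (570, 270) [-0.0483 -0.1316  0.059 ]
```

Call:
{"method": "send_rows", "body": {
  "plan": [
    [[0,-0.004,-0.003,0.02,0,0,0],[0,-0.008,-0.005,0.03,0,0,0],[0,-0.008,-0.005,0.04,0,0,0],[0,-0.008,-0.005,0.045,0,0,0],[0,-0.008,-0.005,0.045,0,0,0]]
  ]
}}

```text
t: 4.15
ee_pos: [0.4893, -0.0627, 0.0712]
orientation: [-180.0, 0.1, 5.9]
contact_force: [-1.6, -0.6, -0.2]
width: -0.0001
grip_force: 0.0
```

Call:
{"method": "send_rows", "body": {
  "plan": [
    [[0,0,0,0.005,0,0,0],[0,0,0,0.01,0,0,0],[0,0,0,0.01,0,0,0],[0,0,0,0.01,0,0,0]]
  ]
}}

```text
t: 4.48
ee_pos: [0.4901, -0.0628, 0.068]
orientation: [-180.0, 0.0, 5.9]
contact_force: [0.4, 0.6, 0.0]
width: -0.0002
grip_force: 0.0
```

```bash
cat >> h.py <<'E'
def avg(n=5,k="wrist"):
    a=[]
    for i in range(n):
        d=cam(k);s=read_state();a.append(np.r_[w2st(s["ee_pos"]),s["contact_force"],s["t"]])
    a=np.array(a);print("st",a.mean(0)[:3].round(4),"F",a.mean(0)[3:6].round(2),"sd",a.std(0)[3:6].round(2),"t",a[-1,6],"yaw",s["orientation"].round(1));return d,a.mean(0)
E
python3 -c "
from h import *
avg(5)"
```

```text
st [-0.0567 -0.0011  0.0682] F [0.03 0.09 0.22] sd [0.41 0.54 0.47] t 4.7333 yaw [180.   -0.    5.9]
```

Call:
{"method": "send_rows", "body": {
  "plan": [
    [[0,0,0,0.004,0,0,0],[0,0,0,0.008,0,0,0],[0,0,0,0.0125,0,0,0],[0,0,0,0.0125,0,0,0],[0,0,0,0.0125,0,0,0]]
  ]
}}

```text
t: 5.15
ee_pos: [0.49, -0.0628, 0.063]
orientation: [180.0, 0.0, 5.9]
contact_force: [-0.1, -0.3, 1.9]
width: -0.0
grip_force: 0.7
```

```bash
python3 -c "
from h import *
avg(6)"
```

```text
st [-0.0568 -0.0011  0.0632] F [-0.05 -0.26  1.51] sd [0.4  0.38 0.52] t 5.45 yaw [180.   -0.    5.9]
```

Call:
{"method": "send_rows", "body": {
  "plan": [
    [[0,0,0,0.004,0,0,0],[0,0.01,0,0.004,0,0,0],[0,0.02,0,0.004,0,0,0],[0,0.03,0,0.004,0,0,0],[0,0.04,0,0.004,0,0,0]]
  ]
}}

```text
t: 5.87
ee_pos: [0.5071, -0.0612, 0.0617]
orientation: [180.0, -0.1, 5.9]
contact_force: [-0.7, 0.4, 2.4]
width: 0.0004
grip_force: 1.4
```

Call:
{"method": "send_rows", "body": {
  "plan": [
    [[0,0.012,0,0,0,0,0],[0,0.024,0,0,0,0,0],[0,0.036,0,0,0,0,0],[0,0.048,0,0,0,0,0],[0,0.06,0,0,0,0,0]]
  ]
}}

```text
t: 6.28
ee_pos: [0.5306, -0.0589, 0.0615]
orientation: [180.0, -0.0, 5.9]
contact_force: [0.2, -1.4, 4.2]
width: -0.0001
grip_force: 1.4
```

```bash
python3 - <<'E'
from h import *
d,_=avg(4)
save(d,"w3.png")
for X in wheels(d,(20,620,60,300)):print(X[0],w2st(X[1]).round(4))
E
```

```text
st [-0.0158 -0.0013  0.0616] F [ 0.46 -1.59  2.29] sd [0.75 0.21 0.47] t 6.4833 yaw [180.    0.    5.9]
[ 222  272  192   28 2047] [-0.0069 -0.0012  0.059 ]
```

Call:
{"method": "send_rows", "body": {
  "plan": [
    [[0,0.01,0,0,0,0,0],[0,0.02,0,0,0,0,0],[0,0.03,0,0,0,0,0],[0,0.04,0,0,0,0,0],[0,0.05,0,0,0,0,0]]
  ]
}}

```text
t: 6.9
ee_pos: [0.5503, -0.0566, 0.0615]
orientation: [180.0, -0.0, 5.9]
contact_force: [-0.0, -1.6, 3.1]
width: -0.0
grip_force: 1.4
```

```bash
cat >> h.py <<'E'
def rollx(d,boxes):
    for b in boxes:
        for X in wheels(d,b):print(b[:2],X[0],w2st(X[1]).round(4))
E
python3 - <<'E'
from h import *
d,_=avg(5)
save(d,"w3.png")
rollx(d,[(220,262,200,300),(368,410,200,300)])
E
```

```text
st [ 0.0039 -0.0009  0.0615] F [ 0.04 -2.13  2.91] sd [0.65 0.19 0.5 ] t 7.15 yaw [180.    0.    5.9]
(220, 262) [225 284  31  16 444] [0.0097 0.0325 0.059 ]
(368, 410) [380 285  30  15 415] [ 0.0097 -0.0341  0.059 ]
```

View pics/w3.png

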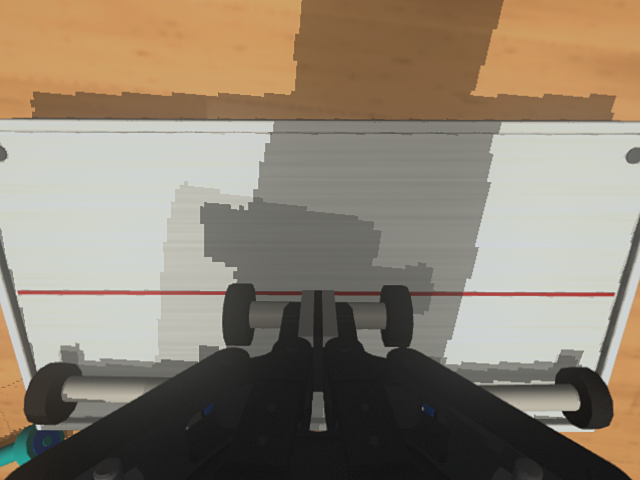

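Rolled roller's axle is at row 315, the red line at row 292, so it is about 4 mm short, with the finger near the front of its reach on the barrel. I regrip for a second stroke.

Call:
{"method": "send_rows", "body": {
  "plan": [
    [[0,0,0,-0.01,0,0,0],[0,0,0,-0.02,0,0,0],[0,0,0,-0.02,0,0,0],[0,-0.017,0,-0.02,0,0,0],[0,-0.035,0,-0.02,0,0,0]]
  ]
}}

```text
t: 7.57
ee_pos: [0.5353, -0.0578, 0.0693]
orientation: [-180.0, 0.0, 5.9]
contact_force: [-0.1, 0.5, 0.3]
width: 0.0
grip_force: 0.0
```

```bash
python3 - <<'E'
from h import *
d,_=avg(4)
rollx(d,[(215,262,150,320),(375,420,150,320)])
E
```

```text
st [-0.0128 -0.0006  0.0691] F [-0.21  0.45 -0.12] sd [1.21 0.23 0.38] t 7.7667 yaw [-180.     0.     5.9]
(215, 262) [ 223  250   33   62 1702] [-0.0045  0.0347  0.059 ]
(375, 420) [ 375  251   39   62 1769] [-0.0047 -0.035   0.059 ]
```

Call:
{"method": "send_rows", "body": {
  "plan": [
    [[0,0,0,0.007,0,0,0],[0,0,0,0.013,0,0,0],[0,0,0,0.02,0,0,0],[0,0,0,0.02,0,0,0],[0,0.01,0,0.02,0,0,0]]
  ]
}}

```text
t: 8.18
ee_pos: [0.5393, -0.0577, 0.0614]
orientation: [180.0, 0.1, 5.9]
contact_force: [0.3, -0.6, 2.7]
width: 0.0002
grip_force: 1.4
```

Call:
{"method": "send_rows", "body": {
  "plan": [
    [[0,0.012,0,0,0,0,0],[0,0.025,0,0,0,0,0],[0,0.038,0,0,0,0,0],[0,0.05,0,0,0,0,0],[0,0.06,0,0,0,0,0]]
  ]
}}

```text
t: 8.6
ee_pos: [0.5648, -0.0553, 0.0616]
orientation: [180.0, -0.0, 5.9]
contact_force: [0.4, -1.2, 3.6]
width: -0.0
grip_force: 1.4
```

Call:
{"method": "send_rows", "body": {
  "plan": [
    [[0,0.01,0,0,0,0,0],[0,0.018,0,0,0,0,0],[0,0.018,0,0,0,0,0],[0,0.018,0,0,0,0,0]]
  ]
}}

```text
t: 8.93
ee_pos: [0.5711, -0.0547, 0.0615]
orientation: [180.0, -0.0, 5.9]
contact_force: [-0.4, -3.3, 1.6]
width: 0.0005
grip_force: 1.4
```

```bash
python3 - <<'E'
from h import *
d,_=avg(5)
rollx(d,[(215,262,150,320),(375,420,150,320)])
E
```

```text
st [ 0.0242 -0.001   0.0615] F [ 0.08 -2.14  2.29] sd [0.41 0.46 0.38] t 9.1833 yaw [180.    0.    5.9]
(215, 262) [ 222  278   33   42 1134] [0.027  0.0336 0.059 ]
(375, 420) [ 375  280   39   40 1132] [ 0.0268 -0.0342  0.059 ]
```

Call:
{"method": "send_rows", "body": {
  "plan": [
    [[0,0,0,-0.02,0,0,0],[0,0,0,-0.05,0,0,0],[0,0,0,-0.07,0,0,0],[0,-0.05,0.06,-0.07,0,0,0.003],[0,-0.1,0.12,-0.07,0,0,0.003]]
  ]
}}

```text
t: 9.6
ee_pos: [0.5371, -0.1055, 0.0905]
orientation: [-180.0, -0.1, 6.0]
contact_force: [-1.1, -0.5, -0.9]
width: 0.0002
grip_force: 0.0
```

Call:
{"method": "send_rows", "body": {
  "plan": [
    [[0,-0.05,0.06,0,0,0,0],[0,-0.108,0.12,0,0,0,0],[0,-0.108,0.12,0,0,0,0],[0,-0.108,0.12,0,0,0,0]]
  ]
}}

```text
t: 9.93
ee_pos: [0.4966, -0.159, 0.0897]
orientation: [-179.9, 0.0, 5.6]
contact_force: [-0.3, 0.1, 0.4]
width: 0.0
grip_force: 0.0
```

```bash
python3 - <<'E'
from h import *
d,_=avg(5);save(d,"w4.png")
rollx(d,[(0,640,0,295)])
E
```

```text
st [-0.058  -0.0965  0.0897] F [0.08 0.09 0.19] sd [0.48 0.53 0.16] t 10.1833 yaw [-180.    -0.     5.9]
(0, 640) [   0   88   56   64 2349] [0.0185 0.0323 0.059 ]
(0, 640) [165  96  37  58 339] [ 0.0167 -0.0361  0.059 ]
(0, 640) [   0  233   42   54 1055] [-0.0482  0.0518  0.059 ]
(0, 640) [ 372  234   28   55 1289] [-0.0485 -0.1303  0.059 ]
(0, 640) [ 230  236   30   55 1383] [-0.0498 -0.0596  0.059 ]
```

Call:
{"method": "send_rows", "body": {
  "plan": [
    [[0,-0.002,0,0.03,0,0,0],[0,-0.002,0,0.05,0,0,0],[0,-0.002,0,0.056,0,0,0],[0,-0.002,0,0.062,0,0,0],[0,-0.002,0,0.066,0,0,0]]
  ]
}}

```text
t: 10.6
ee_pos: [0.4971, -0.1579, 0.0628]
orientation: [-180.0, 0.0, 5.8]
contact_force: [-0.1, 2.4, 2.2]
width: -0.0
grip_force: 0.9
```

Call:
{"method": "send_rows", "body": {
  "plan": [
    [[0,0,0,0,0,0,0],[0,0,0,0,0,0,0]]
  ]
}}

```text
t: 10.77
ee_pos: [0.4972, -0.1583, 0.0633]
orientation: [-180.0, -0.0, 5.8]
contact_force: [-0.8, 0.3, 2.3]
width: -0.0002
grip_force: 0.7
```

```bash
python3 - <<'E'
from h import *
d,_=avg(6)
E
```

```text
st [-0.0592 -0.0971  0.0634] F [-0.1   0.66  1.21] sd [0.36 0.13 0.43] t 11.0667 yaw [180.   -0.    5.8]
```

Call:
{"method": "send_rows", "body": {
  "plan": [
    [[0,0,0,0.005,0,0,0],[0,0.01,0,0.005,0,0,0],[0,0.02,0,0.005,0,0,0],[0,0.03,0,0.005,0,0,0],[0,0.04,0,0.005,0,0,0]]
  ]
}}

```text
t: 11.48
ee_pos: [0.5139, -0.1567, 0.0613]
orientation: [-180.0, -0.0, 5.8]
contact_force: [0.3, 1.4, 3.1]
width: -0.0001
grip_force: 1.5
```

Call:
{"method": "send_rows", "body": {
  "plan": [
    [[0,0.012,0,0,0,0,0],[0,0.024,0,0,0,0,0],[0,0.036,0,0,0,0,0],[0,0.048,0,0,0,0,0],[0,0.06,0,0,0,0,0]]
  ]
}}

```text
t: 11.9
ee_pos: [0.5374, -0.1542, 0.0611]
orientation: [-180.0, 0.0, 5.8]
contact_force: [0.4, 0.7, 2.6]
width: -0.0003
grip_force: 1.5
```

Call:
{"method": "send_rows", "body": {
  "plan": [
    [[0,0.012,0,0,0,0,0],[0,0.025,0,0,0,0,0],[0,0.038,0,0,0,0,0],[0,0.05,0,0,0,0,0],[0,0.05,0,0,0,0,0]]
  ]
}}

```text
t: 12.32
ee_pos: [0.5583, -0.1524, 0.0612]
orientation: [180.0, -0.1, 5.8]
contact_force: [0.4, 2.5, 2.0]
width: 0.0002
grip_force: 1.5
```

```bash
python3 - <<'E'
from h import *
d,_=avg(5)
E
```

```text
st [ 0.0007 -0.0971  0.0611] F [-0.25  1.75  2.94] sd [0.16 0.31 0.59] t 12.5667 yaw [180.    0.    5.8]
```

Call:
{"method": "send_rows", "body": {
  "plan": [
    [[0,0,0,-0.01,0,0,0],[0,0,0,-0.02,0,0,0],[0,0,0,-0.02,0,0,0],[0,-0.017,0,-0.02,0,0,0],[0,-0.035,0,-0.02,0,0,0]]
  ]
}}

```text
t: 12.98
ee_pos: [0.5424, -0.154, 0.069]
orientation: [180.0, 0.0, 5.8]
contact_force: [0.0, 0.2, -0.3]
width: 0.0002
grip_force: 0.0
```

```bash
python3 - <<'E'
from h import *
d,_=avg(4)
rollx(d,[(0,290,0,320),(375,420,150,320)])
E
```

```text
st [-0.0153 -0.0968  0.0688] F [-0.28  0.7  -0.22] sd [0.99 0.59 0.72] t 13.1833 yaw [-180.     0.     5.8]
(0, 290) [   0  195   42   64 1632] [0.0184 0.0297 0.059 ]
(0, 290) [ 151  196   46   65 2261] [ 0.0178 -0.0352  0.059 ]
(0, 290) [ 218  253   35   61 1771] [-0.008  -0.0597  0.059 ]
(0, 290) [282 302   8  18 103] [-0.0219 -0.082   0.059 ]
(375, 420) [ 378  250   32   61 1677] [-0.0064 -0.1308  0.059 ]
```

Call:
{"method": "send_rows", "body": {
  "plan": [
    [[0,0,0,0.007,0,0,0],[0,0,0,0.013,0,0,0],[0,0,0,0.02,0,0,0],[0,0,0,0.02,0,0,0],[0,0.01,0,0.02,0,0,0]]
  ]
}}

```text
t: 13.6
ee_pos: [0.5464, -0.1536, 0.0611]
orientation: [180.0, 0.0, 5.8]
contact_force: [-0.5, -0.5, 2.8]
width: -0.0002
grip_force: 1.5
```

Call:
{"method": "send_rows", "body": {
  "plan": [
    [[0,0.012,0,0,0,0,0],[0,0.025,0,0,0,0,0],[0,0.038,0,0,0,0,0],[0,0.05,0,0,0,0,0],[0,0.06,0,0,0,0,0]]
  ]
}}

```text
t: 14.02
ee_pos: [0.5715, -0.1506, 0.0611]
orientation: [-180.0, -0.0, 5.8]
contact_force: [-0.9, 1.4, 2.7]
width: 0.0002
grip_force: 1.5
```

Call:
{"method": "send_rows", "body": {
  "plan": [
    [[0,0.012,0,0,0,0,0],[0,0.025,0,0,0,0,0],[0,0.025,0,0,0,0,0],[0,0.025,0,0,0,0,0]]
  ]
}}

```text
t: 14.35
ee_pos: [0.581, -0.1496, 0.061]
orientation: [-180.0, -0.0, 5.8]
contact_force: [0.2, 2.6, 2.8]
width: -0.0002
grip_force: 1.5
```

```bash
python3 - <<'E'
from h import *
d,_=avg(4)
E
```

```text
st [ 0.0243 -0.0967  0.061 ] F [-0.29  2.31  2.89] sd [0.54 0.41 0.39] t 14.55 yaw [-180.     0.     5.8]
```

Call:
{"method": "send_rows", "body": {
  "plan": [
    [[0,0,0,-0.02,0,0,0],[0,0,0,-0.05,0,0,0],[0,0,0,-0.072,0,0,0],[0,-0.035,-0.08,-0.072,0,0,0],[0,-0.07,-0.16,-0.072,0,0,0]]
  ]
}}

```text
t: 14.97
ee_pos: [0.5479, -0.0904, 0.0911]
orientation: [179.9, -0.2, 5.6]
contact_force: [-0.6, 1.3, 0.9]
width: 0.0001
grip_force: 0.0
```

Call:
{"method": "send_rows", "body": {
  "plan": [
    [[0,-0.035,-0.08,0,0,0,0],[0,-0.07,-0.16,0,0,0,0],[0,-0.105,-0.24,0,0,0,0],[0,-0.134,-0.312,0,0,0,0],[0,-0.134,-0.312,0,0,0,0]]
  ]
}}

```text
t: 15.38
ee_pos: [0.4765, 0.0328, 0.09]
orientation: [-179.9, 0.2, 6.1]
contact_force: [0.5, 0.2, -0.1]
width: 0.0
grip_force: 0.0
```

Call:
{"method": "send_rows", "body": {
  "plan": [
    [[0,0,0,0,0,0,0],[0,0,0,0,0,0,0]]
  ]
}}

```text
t: 15.55
ee_pos: [0.4813, 0.0292, 0.0904]
orientation: [179.9, -0.1, 5.8]
contact_force: [0.2, -0.5, 0.3]
width: -0.0004
grip_force: 0.0
```

```bash
python3 - <<'E'
from h import *
d,_=avg(4)
rollx(d,[(0,640,0,295)])
E
```

```text
st [-0.0562  0.0908  0.0902] F [-0.16  0.07  0.03] sd [0.52 0.2  0.58] t 15.75 yaw [180.   -0.    5.7]
(0, 640) [ 33   0  44 103 289] [0.0479 0.2012 0.059 ]
(0, 640) [ 425   92   42   65 2192] [0.0186 0.0335 0.059 ]
(0, 640) [ 570   93   70   65 2899] [ 0.018  -0.0374  0.059 ]
(0, 640) [ 232  233   28   54 1276] [-0.0465  0.1268  0.059 ]
(0, 640) [ 372  235   29   55 1373] [-0.0478  0.0562  0.059 ]
```

Call:
{"method": "send_rows", "body": {
  "plan": [
    [[0,-0.003,0,0.03,0,0,0],[0,-0.003,0,0.05,0,0,0],[0,-0.003,0,0.056,0,0,0],[0,-0.003,0,0.062,0,0,0],[0,-0.003,0,0.0675,0,0,0]]
  ]
}}

```text
t: 16.17
ee_pos: [0.4793, 0.0292, 0.0626]
orientation: [180.0, 0.0, 5.8]
contact_force: [-0.5, 0.2, 0.5]
width: 0.0002
grip_force: 0.0
```

Call:
{"method": "send_rows", "body": {
  "plan": [
    [[0,0,0,0,0,0,0],[0,0,0,0,0,0,0]]
  ]
}}

```text
t: 16.33
ee_pos: [0.4794, 0.0295, 0.063]
orientation: [180.0, -0.0, 5.8]
contact_force: [-0.5, -0.5, 0.2]
width: -0.0001
grip_force: 0.0
```

```bash
python3 - <<'E'
from h import *
d,_=avg(5)
E
```

```text
st [-0.0581  0.0918  0.0632] F [-0.07  0.05  0.08] sd [0.16 0.28 0.66] t 16.5833 yaw [180.   -0.    5.8]
```

Lane A's barrel isn't touched at the height where the other two carried load, so it sits lower, which points to the wobbly one. I roll it with the finger nearly level and feel for the rise.

Call:
{"method": "send_rows", "body": {
  "plan": [
    [[0,0.004,0,0.003,0,0,0],[0,0.004,0,0.006,0,0,0],[0,0.004,0,0.009,0,0,0],[0,0.004,0,0.009,0,0,0],[0,0.004,0,0.009,0,0,0]]
  ]
}}

```text
t: 17.0
ee_pos: [0.4809, 0.0297, 0.0594]
orientation: [-180.0, -0.0, 5.8]
contact_force: [-1.4, -0.5, 2.8]
width: 0.0001
grip_force: 1.1
```

```bash
python3 - <<'E'
from h import *
d,_=avg(4)
E
```

```text
st [-0.0567  0.0918  0.0594] F [-0.54 -0.08  2.47] sd [0.34 0.31 0.63] t 17.2 yaw [-180.    -0.     5.8]
```

Call:
{"method": "send_rows", "body": {
  "plan": [
    [[0,0.01,0,0,0,0,0],[0,0.02,0,0,0,0,0],[0,0.03,0,0,0,0,0],[0,0.04,0,0,0,0,0],[0,0.05,0,-0.001,0,0,0]]
  ]
}}

```text
t: 17.62
ee_pos: [0.5014, 0.0314, 0.0597]
orientation: [180.0, -0.0, 5.8]
contact_force: [-0.5, -2.6, 3.6]
width: 0.0001
grip_force: 1.6
```

Call:
{"method": "send_rows", "body": {
  "plan": [
    [[0,0.01,0,0,0,0,0],[0,0.02,0,-0.001,0,0,0],[0,0.03,0,-0.001,0,0,0],[0,0.03,0,-0.001,0,0,0]]
  ]
}}

```text
t: 17.95
ee_pos: [0.5141, 0.0326, 0.0603]
orientation: [180.0, -0.1, 5.8]
contact_force: [0.2, -3.5, 4.2]
width: 0.0005
grip_force: 1.9
```

```bash
python3 - <<'E'
from h import *
d,_=avg(4)
rollx(d,[(215,262,150,320),(375,420,150,320)])
E
```

```text
st [-0.0245  0.0916  0.0601] F [-0.57 -2.63  4.01] sd [0.9  0.59 0.27] t 18.15 yaw [180.    0.    5.8]
(215, 262) [ 222  264   33   56 1540] [-0.0177  0.1256  0.059 ]
(375, 420) [ 380  267   35   53 1536] [-0.0183  0.0576  0.059 ]
```

Call:
{"method": "send_rows", "body": {
  "plan": [
    [[0,0.01,0,-0.002,0,0,0],[0,0.02,0,-0.003,0,0,0],[0,0.03,0,-0.004,0,0,0],[0,0.04,0,-0.006,0,0,0],[0,0.05,0,-0.007,0,0,0]]
  ]
}}

```text
t: 18.57
ee_pos: [0.5333, 0.035, 0.0631]
orientation: [-180.0, -0.0, 5.8]
contact_force: [-1.4, -2.4, 3.4]
width: -0.0002
grip_force: 1.7
```

Call:
{"method": "send_rows", "body": {
  "plan": [
    [[0,0.01,0,-0.001,0,0,0],[0,0.02,0,-0.001,0,0,0],[0,0.032,0,-0.001,0,0,0],[0,0.032,0,-0.001,0,0,0],[0,0.032,0,-0.001,0,0,0]]
  ]
}}

```text
t: 18.98
ee_pos: [0.546, 0.0363, 0.0633]
orientation: [-180.0, -0.0, 5.8]
contact_force: [0.4, -2.0, 3.1]
width: 0.0002
grip_force: 1.6
```

```bash
python3 - <<'E'
from h import *
d,_=avg(4)
d=cam("scene");c=cv2.resize(d["pixels"][180:350,230:420],None,fx=3.5,fy=3.5,interpolation=cv2.INTER_CUBIC)
cv2.imwrite("pics/s5.png",cv2.cvtColor(c,cv2.COLOR_RGB2BGR))
E
```

```text
st [0.008  0.0919 0.0633] F [ 0.51 -2.2   3.49] sd [0.48 0.14 0.18] t 19.1833 yaw [-180.     0.     5.8]
```

View pics/s5.png

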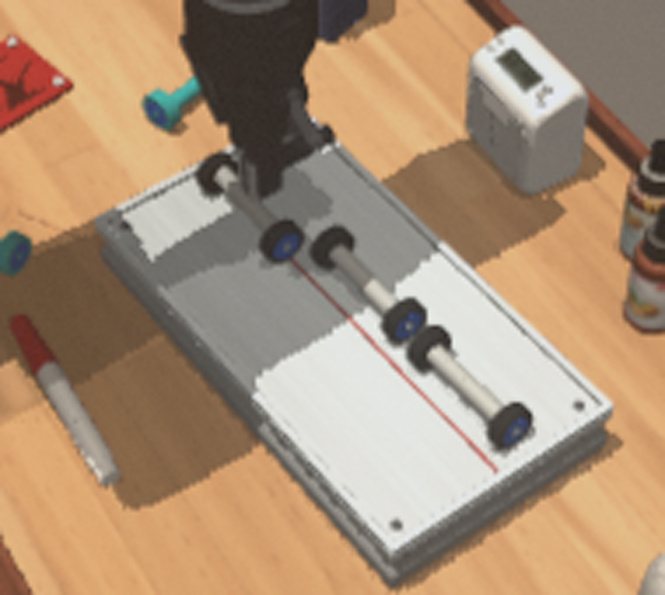

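Crop: two rollers stand past the red line, and the third, under the finger at (250,205), is about on it. I regrip and finish.

Call:
{"method": "send_rows", "body": {
  "plan": [
    [[0,0.004,0,0,0,0,0],[0,0.004,0,-0.01,0,0,0],[0,0.004,0,-0.022,0,0,0],[0,-0.015,0,-0.022,0,0,0],[0,-0.03,0,-0.022,0,0,0]]
  ]
}}

```text
t: 19.65
ee_pos: [0.5326, 0.0353, 0.0721]
orientation: [-180.0, 0.0, 5.8]
contact_force: [-1.0, -0.1, -0.7]
width: 0.0001
grip_force: 0.0
```

```bash
python3 - <<'E'
from h import *
d,_=avg(2)
rollx(d,[(200,275,100,320),(370,435,100,320)])
d,_=avg(3)
rollx(d,[(200,275,100,320),(370,435,100,320)])
E
```

```text
st [-0.0067  0.0922  0.0717] F [-1.07 -0.6  -0.38] sd [0.56 0.53 0.6 ] t 19.75 yaw [-180.     0.2    5.8]
(200, 275) [ 225  252   32   61 1565] [-0.001   0.1275  0.059 ]
(370, 435) [429 215   6  54 231] [0.0188 0.042  0.059 ]
(370, 435) [ 379  255   34   61 1659] [-0.0024  0.0565  0.059 ]
st [-0.0048  0.092   0.0719] F [ 0.22 -0.23 -0.1 ] sd [0.22 0.64 0.35] t 19.9 yaw [-180.     0.     5.8]
(200, 275) [ 225  256   32   61 1542] [-0.0009  0.1274  0.059 ]
(370, 435) [428 219   7  56 289] [0.0186 0.0417 0.059 ]
(370, 435) [ 378  259   34   61 1635] [-0.0023  0.0565  0.059 ]
```

Call:
{"method": "send_rows", "body": {
  "plan": [
    [[0,-0.005,0,0.006,0,0,0],[0,-0.005,0,0.011,0,0,0],[0,-0.005,0,0.016,0,0,0],[0,-0.005,0,0.017,0,0,0],[0,0.003,0,0.017,0,0,0]]
  ]
}}

```text
t: 20.32
ee_pos: [0.5341, 0.0351, 0.0652]
orientation: [180.0, 0.0, 5.8]
contact_force: [-0.7, -0.0, 2.0]
width: -0.0002
grip_force: 1.2
```

Call:
{"method": "send_rows", "body": {
  "plan": [
    [[0,0.01,0,0,0,0,0],[0,0.02,0,0.001,0,0,0],[0,0.03,0,0.002,0,0,0],[0,0.04,0,0.004,0,0,0],[0,0.05,0,0.006,0,0,0]]
  ]
}}

```text
t: 20.73
ee_pos: [0.5553, 0.0369, 0.063]
orientation: [180.0, -0.0, 5.8]
contact_force: [1.0, -1.1, 1.5]
width: 0.0004
grip_force: 1.3
```

Call:
{"method": "send_rows", "body": {
  "plan": [
    [[0,0.01,0,0.001,0,0,0],[0,0.02,0,0.003,0,0,0],[0,0.02,0,0.003,0,0,0],[0,0.02,0,0.003,0,0,0]]
  ]
}}

```text
t: 21.07
ee_pos: [0.5628, 0.0378, 0.0617]
orientation: [180.0, -0.0, 5.8]
contact_force: [0.5, -2.6, 2.4]
width: 0.0001
grip_force: 1.4
```

```bash
python3 - <<'E'
from h import *
d,_=avg(4)
rollx(d,[(200,275,100,320),(370,435,100,320)])
E
```

```text
st [0.0251 0.0918 0.0617] F [ 0.7  -2.02  3.02] sd [0.41 0.4  0.39] t 21.2667 yaw [180.    0.    5.8]
(200, 275) [223 282  32  38 927] [0.027  0.1262 0.059 ]
(370, 435) [380 285  33  35 912] [0.0263 0.0575 0.059 ]
(370, 435) [426 284   9  36 256] [0.0266 0.0427 0.059 ]
```

Call:
{"method": "send_rows", "body": {
  "plan": [
    [[0,0,0,-0.01,0,0,0],[0,0,0,-0.03,0,0,0],[0,0,0,-0.08,0,0,0],[0,0,0,-0.16,0,0,-0.1],[0,0,0,-0.24,0,0,-0.25]]
  ]
}}

```text
t: 21.68
ee_pos: [0.5605, 0.0384, 0.158]
orientation: [-179.9, 0.2, 17.3]
contact_force: [0.5, 0.4, -0.2]
width: 0.0001
grip_force: 0.0
```

Call:
{"method": "send_rows", "body": {
  "plan": [
    [[0,0,0,-0.05,0,0,-0.15],[0,0,0,-0.1,0,0,-0.31],[0,0,0,-0.14,0,0,-0.46],[0,0,0,-0.14,0,0,-0.62],[0,0,0,-0.14,0,0,-0.78]]
  ]
}}

```text
t: 22.1
ee_pos: [0.5627, 0.0385, 0.2157]
orientation: [179.9, -0.1, 52.4]
contact_force: [-0.1, -0.1, -0.8]
width: 0.0003
grip_force: 0.0
```

Call:
{"method": "send_rows", "body": {
  "plan": [
    [[0,0,0,0,0,0,-0.15],[0,0,0,0,0,0,-0.31],[0,0,0,0,0,0,-0.46],[0,0,0,0,0,0,-0.62],[0,0,0,0,0,0,-0.78]]
  ]
}}

```text
t: 22.52
ee_pos: [0.5616, 0.0385, 0.2139]
orientation: [-179.9, -0.1, 87.5]
contact_force: [-0.3, 0.4, 0.3]
width: 0.0
grip_force: 0.0
```

Call:
{"method": "send_rows", "body": {
  "plan": [
    [[0.6,0,0,0,0,0,-0.1],[0.6,0,0,0,0,0,-0.19],[0.6,0,0,0,0,0,-0.19],[0.6,0,0,0,0,0,-0.19],[0.6,0,0,0,0,0,-0.19]]
  ]
}}

```text
t: 22.93
ee_pos: [0.5621, 0.0382, 0.2138]
orientation: [-180.0, -0.0, 95.6]
contact_force: [-0.0, -0.5, 0.5]
width: 0.0511
grip_force: 0.0
```

```bash
python3 - <<'E'
from h import *
d,_=avg(3);save(d,"w6.png");np.save("w6.npy",d,allow_pickle=True)
print(read_state()["ee_pos"],read_state()["width"])
rollx(d,[(0,640,0,300)])
E
```

```text
st [0.0251 0.092  0.2138] F [-0.25 -0.34  0.16] sd [0.4  0.35 0.3 ] t 23.0833 yaw [-180.    -0.    95.6]
[0.56228166 0.03803077 0.21371783] 0.051273171114659975
(0, 640) [  20    0   53  300 2834] [-0.1875  0.1456  0.059 ]
(0, 640) [ 467    0   83   47 1743] [0.1589 0.2324 0.059 ]
(0, 640) [ 87   8  32  26 260] [-0.1271  0.2344  0.059 ]
(0, 640) [135  93  29  23 150] [-0.1025  0.179   0.059 ]
(0, 640) [550 177  10  32  81] [0.2158 0.1109 0.059 ]
(0, 640) [511 234  31  44 792] [0.2023 0.0563 0.059 ]
(0, 640) [293 245  32  21 487] [0.0164 0.0571 0.059 ]
(0, 640) [296 269  31  22 442] [0.0183 0.0341 0.059 ]
```

View pics/w6.png

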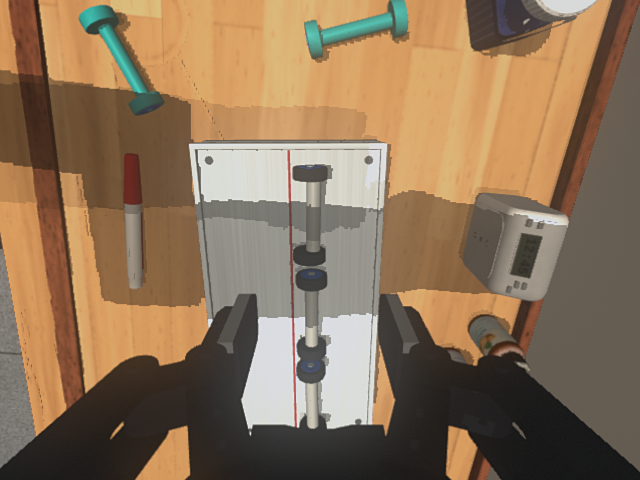

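Wrist view: roller A has wheels at (310,172) and (309,255), with its barrel visibly off-axis at column 314. All three axles are past the red line at column 291.

```bash
python3 - <<'E'
from h import *
d=np.load("w6.npy",allow_pickle=True).item();p=d["pixels"]
m=np.zeros(p.shape[:2],np.uint8);m[160:185,285:335]=p[160:185,285:335].max(2)<75
x,y,w,h=cv2.boundingRect(m);print("topwheel",(x,y,w,h),w2st(onz(d,x+(w-1)/2,y+(h-1)/2,.059)))
print("botwheel",w2st(onz(d,308.5,255,.059)))
for v in(190,210,230,242):
    print(v,p[v,296:332].max(1))
for q in[(314,195),(314,240)]:print("barrel",w2st(onz(d,*q,.06)))
E
```

```text
topwheel (294, 167, 33, 13) [0.0182251  0.12709148 0.059     ]
botwheel [0.01636371 0.05705681 0.059     ]
190 [217 216 214 214 214 215 217 219 220 221 159 149 163 174 178 188 197 196
 182 173 162 155 147 130 108 121 127 126 123 126 210 217 214 215 214 214]
210 [120 121 120 120 119 119 120 123 124 123 103  98 103 106 107 109 110 110
 111 109 106 105 103  98  97 119 125 124 124 123 122 121 120 121 121 121]
230 [151 151 150 124 117 118 119 117 120 120  95  94 101 103 104 108 108 109
 107 105 102 101  98  93 107 120 122 121 122 121 118 116 118 118 117 120]
242 [152 151 151 149 124 119 121 121 124 125 101 108 118 123 125 130 136 135
 132 125 122 119 110  98 127 152 156 155 157 152 152 151 152 153 150 152]
barrel [0.0213383  0.10947628 0.06      ]
barrel [0.02115111 0.07096854 0.06      ]
```

Call:
{"method": "send_rows", "body": {
  "plan": [
    [[0.6,0,-0.006,0.08,0,0,0],[0.6,0,-0.0115,0.16,0,0,0],[0.6,0,-0.0115,0.24,0,0,0],[0.6,0,-0.0115,0.32,0,0,0],[0.6,0,-0.0115,0.37,0,0,0]]
  ]
}}

```text
t: 23.5
ee_pos: [0.5558, 0.0374, 0.0627]
orientation: [-179.8, -0.0, 95.6]
contact_force: [-0.5, -0.3, -0.1]
width: 0.0512
grip_force: 0.0
```

Call:
{"method": "send_rows", "body": {
  "plan": [
    [[0.6,0,0,0.01,0,0,0],[0.6,0,0,0.02,0,0,0],[0.6,0,0,0.02,0,0,0],[0.6,0,0,0.02,0,0,0]]
  ]
}}

```text
t: 23.83
ee_pos: [0.5592, 0.0376, 0.0591]
orientation: [179.8, 0.0, 95.6]
contact_force: [-0.3, 0.7, 0.7]
width: 0.0512
grip_force: 0.0
```

```bash
python3 - <<'E'
from h import *
d,_=avg(4);p=d["pixels"]
for v in(200,225):print(v,p[v,285:345].max(1))
m=np.zeros(p.shape[:2],np.uint8);u=p[:300,250:390].max(2)<75;m[:300,250:390]=u
n,l,st,c=cv2.connectedComponentsWithStats(m)
for s in st[1:]:
    if s[4]>100:print(s,w2st(onz(d,s[0]+(s[2]-1)/2,s[1]+(s[3]-1)/2,.059)))
print(w2st(onz(d,314,200,.06)))
E
```

```text
st [0.0221 0.0918 0.0593] F [-0.05  0.12 -0.15] sd [0.41 0.21 0.22] t 24.0333 yaw [179.8   0.   95.6]
200 [206 201 204 205 205 205 204 205 206 207 209 212 211 212 209 208 207 208
 207 207 210 210 210 209 207 207 207 207 208 208 204 204 206 206 207 206
 205 206 207 209 212 213 212 211 210 208 208 211 211 210 208 209 211 211
 209 207 205 203 203 204]
225 [ 71  72  71  72  70  70  71  70  70  70  71  69  71  79  80  92 104  98
 100 121 123 125 156 160 157 153 150 147 122 114 112  93  88  91  85  85
  85  83  68  67  67  67  68  68  68  67  69  69  68  68  69  69  69  70
  70  71  69  69  66  71]
[ 276  213   69   41 1783] [0.0182211  0.12634738 0.059     ]
[0.01989501 0.14013505 0.06      ]
```

Call:
{"method": "send_rows", "body": {
  "plan": [
    [[0.6,0,-0.004,0.008,0,0,0],[0.6,0,-0.004,0.016,0,0,0],[0.6,0,-0.004,0.0225,0,0,0],[0.6,0,-0.004,0.0225,0,0,0],[0.4,0,-0.004,0.0225,0,0,0]]
  ],
  "squeeze": 22
}}

```text
t: 24.45
ee_pos: [0.5559, 0.0373, 0.0483]
orientation: [-180.0, -0.0, 95.6]
contact_force: [0.2, 0.8, -0.2]
width: 0.0403
grip_force: 0.0
```

Call:
{"method": "send_rows", "body": {
  "plan": [
    [[0.3,0,0,0,0,0,0],[0.22,0,0,0,0,0,0],[0.17,0,0,0,0,0,0],[0,0,0,0,0,0,0],[0,0,0,0,0,0,0]]
  ],
  "squeeze": 22
}}

```text
t: 24.87
ee_pos: [0.5564, 0.0373, 0.0488]
orientation: [180.0, 0.0, 95.6]
contact_force: [-0.1, -0.2, 1.1]
width: 0.011
grip_force: 21.8
```

Call:
{"method": "send_rows", "body": {
  "plan": [
    [[0,0,0,0,0,0,0],[0,0,0,0,0,0,0]]
  ]
}}

```text
t: 25.03
ee_pos: [0.5564, 0.0373, 0.0488]
orientation: [180.0, -0.0, 95.6]
contact_force: [1.3, -0.0, 0.8]
width: 0.0108
grip_force: 21.8
```

```bash
python3 - <<'E'
from h import *
d,_=avg(3);s=read_state();print(s["width"],s["grip_force"])
E
```

```text
st [0.0191 0.0919 0.0488] F [0.02 0.25 0.37] sd [0.32 0.27 0.4 ] t 25.1833 yaw [180.   -0.   95.6]
0.0108758879860236 21.785978972911835
```

Call:
{"method": "send_rows", "body": {
  "plan": [
    [[0,0,0,-0.02,0,0,0],[0,0,0,-0.08,0,0,0],[0,0,0,-0.16,0,0,0],[0,0,0,-0.24,0,0,0],[0,0.06,-0.03,-0.3,0,0,0]]
  ]
}}

```text
t: 25.6
ee_pos: [0.5451, 0.0578, 0.1717]
orientation: [179.7, 0.1, 95.4]
contact_force: [1.2, -0.9, -0.2]
width: 0.0113
grip_force: 21.7
```

Call:
{"method": "send_rows", "body": {
  "plan": [
    [[0,0.06,-0.04,-0.03,0,0,0],[0,0.12,-0.08,-0.07,0,0,0],[0,0.18,-0.12,-0.07,0,0,0],[0,0.24,-0.156,-0.07,0,0,0],[0,0.24,-0.156,-0.07,0,0,0]]
  ]
}}

```text
t: 26.02
ee_pos: [0.4673, 0.1522, 0.1976]
orientation: [-179.9, -0.1, 95.9]
contact_force: [0.5, 0.4, -1.0]
width: 0.0113
grip_force: 21.7
```

```bash
python3 - <<'E'
from h import *
d,_=avg(4);save(d,"w7.png");np.save("w7.npy",d,allow_pickle=True);s=read_state();print(s["width"],s["grip_force"],s["ee_pos"])
E
```

```text
st [-0.0555  0.2125  0.1972] F [-0.04 -0.42 -0.61] sd [0.78 0.61 0.38] t 26.2167 yaw [180.    0.   95.6]
0.010939601403773465 21.726267635822296 [0.47085601 0.14909572 0.19690827]
```

View pics/w7.png

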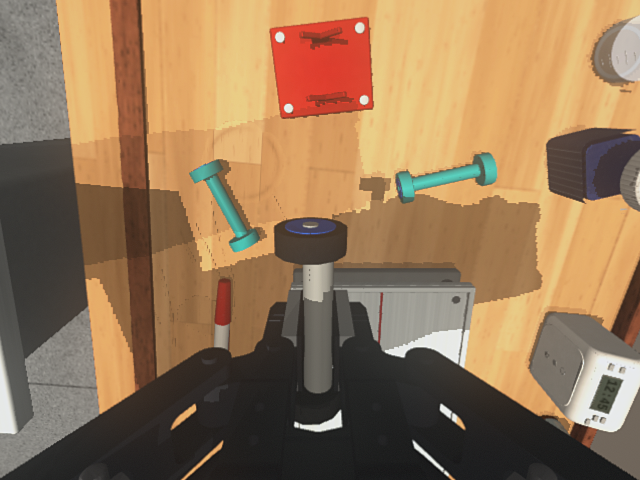

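Wrist view: the roller hangs in the grip (wheel at (310,240)). The red rack has corners at about (270,26), (369,17), (374,110) and (281,118), with V posts at rows 38 and 100.

```bash
cat >> h.py <<'E'
def rack(d,box):
    p=d["pixels"].astype(int);u0,u1,v0,v1=box
    m=np.zeros(p.shape[:2],np.uint8)
    m[v0:v1,u0:u1]=((p[...,0]-p[...,1]>60)&(p[...,1]<75)&(p[...,2]<80))[v0:v1,u0:u1]
    cs,_=cv2.findContours(m,cv2.RETR_EXTERNAL,cv2.CHAIN_APPROX_NONE);c=max(cs,key=cv2.contourArea)
    P=np.array([onz(d,a,b,.006)[:2] for a,b in c[:,0]])
    (cx,cy),wh,ang=cv2.minAreaRect((P*1000).astype(np.float32))
    q=cv2.approxPolyDP(cv2.convexHull(c),6,True)[:,0]
    print("rect",cx/1000,cy/1000,wh,ang,"quad",q.tolist())
    Q=[onz(d,a,b,.006)[:2].round(4).tolist() for a,b in q];print(Q,np.mean(Q,0))
E
python3 - <<'E'
from h import *
d=np.load("w7.npy",allow_pickle=True).item()
rack(d,(255,390,5,130))
for a,b in[((301,38),(346,40)),((307,97),(352,99))]:
    print([onz(d,*q,.0235).round(4).tolist() for q in (a,b)])
d=cam("scene");rack(d,(200,260,180,225))
E
```

```text
rect 0.4626421813964844 0.26350869750976563 (78.52478790283203, 68.68681335449219) 11.66511058807373 quad [[367, 18], [371, 108], [282, 117], [271, 29]]
[[0.4935, 0.3041], [0.5064, 0.2379], [0.4318, 0.2231], [0.4185, 0.2888]] [0.46255  0.263475]
[[0.4438, 0.2819, 0.0235], [0.478, 0.2839, 0.0235]]
[[0.4522, 0.2405, 0.0235], [0.488, 0.2426, 0.0235]]
rect 0.4609248046875 0.261603759765625 (77.97509765625, 68.43477630615234) 11.29075813293457 quad [[250, 204], [225, 219], [209, 206], [230, 192]]
[[0.505, 0.2361], [0.4328, 0.2216], [0.4179, 0.2819], [0.4814, 0.3001]] [0.459275 0.259925]
```

Call:
{"method": "send_rows", "body": {
  "plan": [
    [[0,0.06,0,0.04,0,0,-0.03],[0,0.12,0,0.08,0,0,-0.06],[0,0.18,0,0.13,0,0,-0.1],[0,0.24,0.003,0.18,0,0,-0.133],[0,0.286,0.006,0.24,0,0,-0.133]]
  ]
}}

```text
t: 26.68
ee_pos: [0.4631, 0.2647, 0.1004]
orientation: [179.9, -0.1, 101.6]
contact_force: [1.4, 0.9, 0.0]
width: 0.0108
grip_force: 21.7
```

Call:
{"method": "send_rows", "body": {
  "plan": [
    [[0,0,0,0.02,0,0,0],[0,0,0,0.05,0,0,0],[0,0,0,0.08,0,0,0],[0,0,0,0.08,0,0,0],[0,0,0,0.08,0,0,0]]
  ]
}}

```text
t: 27.1
ee_pos: [0.4616, 0.2622, 0.0683]
orientation: [-179.9, 0.1, 101.5]
contact_force: [-0.4, 0.2, -0.6]
width: 0.0108
grip_force: 21.7
```

```bash
python3 - <<'E'
from h import *
d,_=avg(4);s=read_state();print(s["width"],s["grip_force"],s["ee_pos"],s["orientation"])
print(delta([.462,.263,.035],101.6))
d=cam("scene");x=cv2.resize(d["pixels"][165:235,190:275],None,fx=4,fy=4,interpolation=cv2.INTER_CUBIC)
e=cam("side");y=cv2.resize(e["pixels"][205:262,225:285],None,fx=5,fy=5,interpolation=cv2.INTER_CUBIC)
o=np.zeros((300,660,3),np.uint8);o[:280,:340]=x;o[:285,345:645]=y
cv2.imwrite("pics/s8.png",cv2.cvtColor(o,cv2.COLOR_RGB2BGR))
E
```

```text
st [-0.0516  0.3259  0.0695] F [-0.21  0.4  -0.6 ] sd [0.31 0.46 0.28] t 27.3 yaw [179.9  -0.  101.6]
0.011025595843494558 21.71686291694641 [0.46258569 0.2634474  0.06973116] [ 1.79896150e+02 -2.77296705e-02  1.01567896e+02]
[-0.0008 -0.0018  0.0868  0.0023 -0.0006 -0.0007]
```

View pics/s8.png

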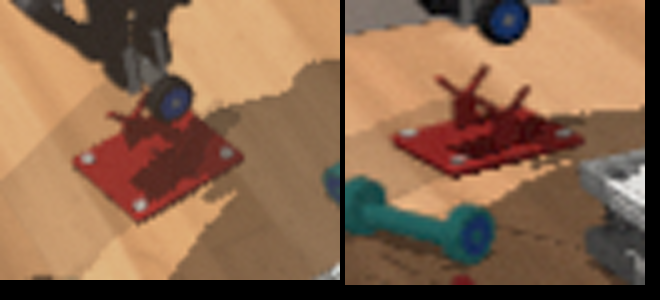

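Both crops show the roller held level above the rack between its posts (wheel at (172,98) in the left crop, (500,18) in the right). I lower it.

Call:
{"method": "send_rows", "body": {
  "plan": [
    [[0,0,-0.001,0.03,0,0,0],[0,0,-0.001,0.06,0,0,0],[0,0,-0.001,0.09,0,0,0],[0,0,-0.001,0.1,0,0,0],[0,0,-0.001,0.11,0,0,0]]
  ]
}}

```text
t: 27.82
ee_pos: [0.461, 0.2633, 0.0246]
orientation: [-180.0, 0.0, 101.6]
contact_force: [0.5, -0.7, 0.1]
width: 0.0109
grip_force: 21.7
```

Call:
{"method": "send_rows", "body": {
  "plan": [
    [[0,0,0,0.002,0,0,0],[0,0,0,0.004,0,0,0],[0,0,0,0.006,0,0,0],[0,0,0,0.006,0,0,0]]
  ]
}}

```text
t: 28.15
ee_pos: [0.4617, 0.2637, 0.0228]
orientation: [179.9, -0.0, 101.6]
contact_force: [0.9, 1.1, 0.2]
width: 0.0113
grip_force: 21.7
```

```bash
python3 - <<'E'
from h import *
d,_=avg(4);s=read_state();print(s["width"],s["grip_force"],s["ee_pos"],s["orientation"])
E
```

```text
st [-0.0523  0.3266  0.0228] F [0.67 0.16 0.22] sd [0.43 0.36 0.2 ] t 28.35 yaw [179.9  -0.  101.6]
0.01082495698070134 21.77859663963318 [0.46171846 0.26376332 0.02275204] [ 1.79931620e+02 -2.19298135e-02  1.01619164e+02]
```

Call:
{"method": "send_rows", "body": {
  "plan": [
    [[0,0,0,0.002,0,0,0],[0,0,0,0.004,0,0,0],[0,0,0,0.004,0,0,0],[0,0,0,0.004,0,0,0]]
  ]
}}

```text
t: 28.68
ee_pos: [0.4627, 0.2641, 0.0215]
orientation: [179.8, -0.0, 101.6]
contact_force: [2.5, 0.4, 4.6]
width: 0.0111
grip_force: 22.2
```

```bash
python3 - <<'E'
from h import *
d,_=avg(5);s=read_state();print(s["ee_pos"])
E
```

```text
st [-0.0513  0.3269  0.0215] F [2.6  0.44 5.54] sd [0.54 0.33 0.35] t 28.9333 yaw [179.8  -0.  101.6]
[0.46271477 0.26408322 0.02147861]
```

Call:
{"method": "send_rows", "body": {
  "plan": [
    [[0,0,0.002,0,0,0,0],[0,0,0.002,0,0,0,0],[0.18,0,0.002,0,0,0,0],[0.22,0,0.002,0,0,0,0],[0.28,0,0.002,0,0,0,0]]
  ]
}}

```text
t: 29.35
ee_pos: [0.4604, 0.2629, 0.0198]
orientation: [-179.8, 0.0, 101.6]
contact_force: [0.1, -1.2, 0.5]
width: 0.0241
grip_force: 0.0
```

Call:
{"method": "send_rows", "body": {
  "plan": [
    [[0.4,0,0,0,0,0,0],[0.5,0,0,0,0,0,0],[0.5,0,0,0,0,0,0],[0.5,0,0,0,0,0,0]]
  ]
}}

```text
t: 29.68
ee_pos: [0.4617, 0.2635, 0.0205]
orientation: [-180.0, 0.0, 101.6]
contact_force: [0.4, -0.1, -0.5]
width: 0.0429
grip_force: 0.0
```

Call:
{"method": "send_rows", "body": {
  "plan": [
    [[0.5,0,0,-0.02,0,0,0],[0.5,0,0,-0.05,0,0,0],[0.5,0,0,-0.1,0,0,0],[0.5,0,0,-0.18,0,0,0],[0.5,0,0,-0.26,0,0,0]]
  ]
}}

```text
t: 30.1
ee_pos: [0.461, 0.263, 0.1256]
orientation: [-179.9, 0.0, 101.6]
contact_force: [0.8, 0.4, -0.6]
width: 0.0428
grip_force: 0.0
```

Call:
{"method": "send_rows", "body": {
  "plan": [
    [[0.5,-0.05,0,-0.06,0,0,0],[0.5,-0.12,0,-0.12,0,0,0],[0.5,-0.2,0,-0.18,0,0,0],[0.5,-0.28,0,-0.18,0,0,0],[0.5,-0.28,0,-0.18,0,0,0]]
  ]
}}

```text
t: 30.52
ee_pos: [0.4863, 0.1499, 0.1994]
orientation: [179.7, 0.1, 101.3]
contact_force: [-0.5, -0.3, -0.6]
width: 0.0427
grip_force: 0.0
```

```bash
python3 - <<'E'
from h import *
d,_=avg(3);save(d,"w9.png");np.save("w9.npy",d,allow_pickle=True)
e=cam("side");y=cv2.resize(e["pixels"][200:300,220:420],None,fx=1.9,fy=1.9,interpolation=cv2.INTER_CUBIC)
o=np.zeros((480,800,3),np.uint8);o[:300,:]=0
o[:, :420]=d["pixels"][:,110:530];o[:190,420:800]=y
s=cam("scene");z=cv2.resize(s["pixels"][175:345,200:415],None,fx=1.7,fy=1.7);o[190:479,420:785]=z[:289,:365]
cv2.imwrite("pics/s9.png",cv2.cvtColor(o,cv2.COLOR_RGB2BGR))
E
```

```text
st [-0.0405  0.2141  0.1976] F [-0.59  0.3  -0.19] sd [0.49 0.3  0.23] t 30.6667 yaw [180.   -0.  101.6]
```

View pics/s9.png

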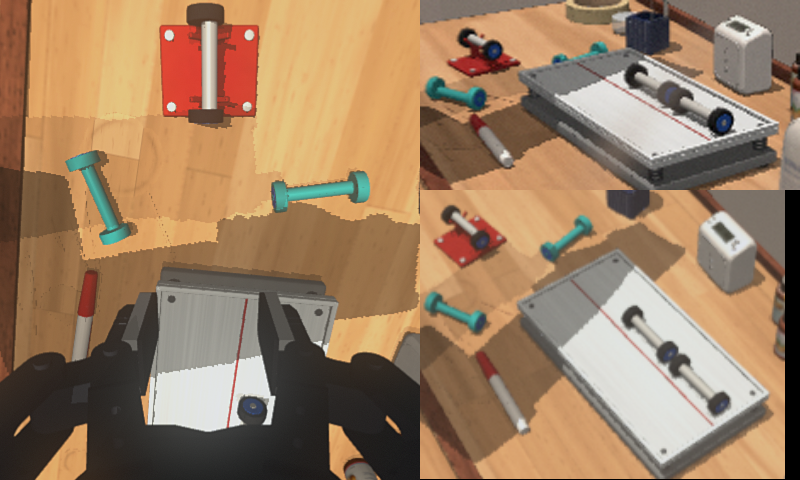

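The composite shows the wobbly roller in the rack's V's with a wheel outside each post, and the two true rollers past the red line. I make a quick numeric check of centring and rest, then hand in.

```bash
python3 - <<'E'
from h import *
def wh(d):
    p=d["pixels"];m=np.zeros(p.shape[:2],np.uint8);m[0:130,285:350]=p[0:130,285:350].max(2)<75
    n,l,st,c=cv2.connectedComponentsWithStats(m);return [s for s in st[1:] if s[4]>150]
d=np.load("w9.npy",allow_pickle=True).item();rack(d,(260,380,15,125))
c=np.array([.4622,.2632]);a=np.radians(11.6);X=np.array([np.cos(a),np.sin(a)]);Y=np.array([-X[1],X[0]])
for k in range(2):
    for s in wh(d):
        q=onz(d,s[0]+(s[2]-1)/2,s[1]+(s[3]-1)/2,.032)[:2]-c;print(s,q@X,q@Y)
    d=cam("wrist")
print(read_state()["t"])
E
```

```text
rect 0.4400572204589844 0.2592838134765625 (32.541316986083984, 68.0072021484375) 11.839051246643066 quad [[310, 29], [311, 108], [274, 115], [270, 27]]
[[0.4493, 0.293], [0.4616, 0.2348], [0.4318, 0.2229], [0.4177, 0.288]] [0.4401   0.259675]
30.8667
```

```bash
python3 - <<'E'
from h import *
d=np.load("w9.npy",allow_pickle=True).item();e=cam("wrist")
print("max diff rack",np.abs(d["pixels"][:130,260:380].astype(int)-e["pixels"][:130,260:380]).max())
c=np.array([.4622,.2632]);a=np.radians(11.6);X=np.array([np.cos(a),np.sin(a)]);Y=np.array([-X[1],X[0]])
for n,u,v,z in[("topwheel",316,13,.034),("botwheel",316,116,.034),("bar1",319,40,.032),("bar2",319,95,.032)]:
    q=onz(d,u,v,z)[:2]-c;print(n,(q@X).round(4),(q@Y).round(4))
E
```

```text
max diff rack 195
topwheel -0.0018 0.0367
botwheel -0.002 -0.034
bar1 0.0004 0.0196
bar2 0.0004 -0.0186
```

Call:
{"method": "send_rows", "body": {
  "plan": [
    [[0.5,0,0,0,0,0,0],[0.5,0,0,0,0,0,0],[0.5,0,0,0,0,0,0],[0.5,0,0,0,0,0,0],[0.5,0,0,0,0,0,0]]
  ]
}}

```text
t: 31.33
ee_pos: [0.4845, 0.154, 0.1967]
orientation: [-180.0, 0.0, 101.6]
contact_force: [0.0, -0.4, -0.8]
width: 0.0427
grip_force: 0.0
```

```bash
python3 -c "
from h import *
a=cam('scene')['pixels'].astype(int);[cam('wrist') for _ in range(4)];b=cam('scene')['pixels'].astype(int)
print('rack change',np.abs(a-b)[185:225,205:255].max(),'plate',np.abs(a-b)[210:345,255:410].max())
print(hand_in())"
```

```text
rack change 7 plate 51
the job is handed in; nothing more can be done
None
```

I rolled all three rollers past the line, found the one nearest the rack (left lane) to be wobbly, hung it centred in the reject rack, left the two true ones standing past the line, and handed in at about 31.5 s; no verdict was returned.

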